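# Find the rattling die tin

## Robot

A 6-joint arm with a two-finger parallel gripper is mounted at the origin on a cart in front of the work surface, level with it; the furniture and walls round the work are solid. World frame = base frame: x ahead of the robot, y to its left, z up, the work surface at z = 0. Lengths are in m, angles in rad, forces in N, time in s.
With the tool pointing down it reaches from about 0.35 to 0.95 m from the base axis. Payload 17.4 kg.
Tool frame: the origin (TCP) lies between the finger pads; the fingertips stand 14 mm ahead of it and the grasp point (between the pads) lies 5 mm behind it; z points along the fingers, y is the line along which they close (so a half turn about z gives the same grasp; the last joint's range is limited). The gripper opens to 93 mm and grips with 3 to 60 N. Pads are 15 mm wide; open, the fingers measure 128 mm over their backs; the gripper's body (75 mm by 188 mm) begins 65 mm behind the grasp point.
Start: joints at [-1.305, 0.116, 1.442, -0, 1.584, -0.038], TCP at [0.202, -0.644, 0.204] pointing down, gripper open.
Joint ranges: [-2.83, 2.83], [-0.83, 2.19], [0.07, 2.5], [-1.14, 4.28], [0.01, 3], [-2.97, 2.97]. Speed limits (rad/s): [1.89, 1.89, 2.22, 3.14, 3.14, 3.14].

## Interface

Orientations are given as a rotation vector (axis times angle).
In Python, from rig import robot gives the robot as it stands. Calls block until the motion is done:
- robot.reach(position, orientation): joint-space move of the TCP to a pose.
- robot.move_straight(position, attitude=None, velocity=0.15): straight line of the TCP; attitude=None keeps the orientation; velocity is the mean speed in m/s.
- robot.set_joints(angles): joint-space move.
- robot.grip(opening): finger opening in m; the grip force is fixed at half the most; returns when the fingers have stopped.
- robot.dwell(seconds).
- robot.ik(position, orientation): joint angles nearest the present ones, or None.
- robot.get_state(): the state.
- robot.read_camera(name): name is "scene" or "top"; returns a dict with "image" (384x512x3 uint8, blue, green, red), "fx", "fy", "cx", "cy" (pixels), "origin" and "rotation" of the camera in the world. Camera axes: x right, y up, looking along -z (the intrinsics and any distortion apply to the point x, -y, -z); pixel columns grow to the right and rows downward; lengths in m; the calibration is good to about 2 mm. A picture is of the moment at which its call begins. There is no depth.
A pose or a line that the arm cannot do raises robot.IKError and nothing moves.
- robot.hand_in(): hands the job in; it is judged then, once.
The state is a dict: "t": time; "joint_pos": joint angles; "qvel": joint speeds; "joint_torque": joint torques, N m; "eef_pos": TCP position; "eef_rot": TCP orientation; "force": force on the tool from outside, world axes, zero at the start; "torque": the same for the moment, N m; "width": finger opening in m; "grip_force": force on a finger pad.
Only numpy, scipy, OpenCV 4.12 (cv2) and the standard library are available. Lean on these libraries where they do the work, as an engineer would, in place of code of your own. Each camera call takes 0.05 s, during which the arm holds its last target. There are 200 camera calls.

## Task

Each of the three sealed green tins with bright lids on the bench holds a steel die, and in just one of them the die has come loose. Lift the tins one at a time and tilt them end to end until you feel the loose die slide; then, with the die slid to one end, lay that tin lid up in the pocket of the yellow balance gauge and let go, so that the gauge dips to the heavy end and stays dipped (with a solid tin it stays about level). Set tins down gently, without dropping them, and leave the two solid ones lying lid up on the bench.

Things in the scene. Friction and masses are not known exactly. Their poses are not given: they have to be found in the camera images.
- tin_a: one of three look-alike sealed oblong tins, 130 x 44 x 34 mm high, about 0.36 kg: green body, bright metal lid, two pale paper bands near the ends; lies lid up, sides flat and parallel. Origin: centre of its underside; y along the 130 mm length, x across the 44 mm width (the grasp), z up. Two of the three hold their die fast in the middle, one (not told which) has it loose
- tin_b: same look, size, weight and axes as tin_a. In whichever tin it is, the loose die weighs 0.26 kg and slides along the tin's y, to 38 mm either side of the middle, when the tin is tilted end to end by more than about 15 degrees (25 to 30 is good); it then stays at that end when the tin is level again. At the start it lies near the middle
- tin_c: same look, size, weight and axes as tin_a. Held level at its middle before and again after tilting 25 to 30 degrees end to end (half a second is enough), the rattler's weight has moved along its y by about 28 to 48 mm: the moment on the tool about the tin's x axis has changed by some 0.07 to 0.12 N m; a solid tin's has not changed (under 0.02)
- gauge: balance gauge: a yellow pocket for one tin on a dark stand fixed to the bench, free to rock end to end about the gauge's x (up to 11 degrees), sprung to level. Pocket floor 40 mm above the bench, 68 mm (x) by 150 mm (y) inside, the tin's length along y; lips 6 mm high at both ends and the corners, sides open in the middle for fingers. Origin: centre of the stand's underside; z up

How it is judged:
By the outcome, as a careful person would: the job done as asked, in the order asked, and still so for the second after the job is handed in, with the robot touching nothing.
It also fails if it takes over 70 s, if anything falls off the work surface, if the arm or the gripper's body presses on something with over 40 N, if the wrist force passes 120 N, or if a joint passes its speed limit or range.

## Working session

There is one attempt and no reset: what is moved stays moved. The work goes in short steps, each a Python script; the robot and the scene stay as the last script left them, time stands still between calls to the robot, and variables do not carry over. Pictures are saved under pics/ and viewed, at most 10 in all, crops included, and the job is handed in when it is done.

```bash
mkdir -p pics; ls; python3 - <<'E'
from rig import robot
import cv2, numpy as np
for n in("top","scene"):
    c=robot.read_camera(n); cv2.imwrite(f"pics/{n}0.png",c["image"])
    print(n,{k:np.round(v,4).tolist() for k,v in c.items() if k!="image"})
s=robot.get_state(); print({k:np.round(v,3).tolist() for k,v in s.items()})
E
```

```text
pics
top {'fx': 395.4427, 'fy': 395.4427, 'cx': 251.5969, 'cy': 189.4979, 'origin': [0.4852, -0.0389, 0.8884], 'rotation': [0.0472, -0.0384, -1.567]}
scene {'fx': 425.2699, 'fy': 425.2699, 'cx': 247.9222, 'cy': 192.1291, 'origin': [0.2428, 0.5125, 0.6442], 'rotation': [0.2682, -1.0204, -2.5044]}
{'t': 0.1, 'joint_pos': [-1.305, 0.116, 1.442, -0.0, 1.584, -0.038], 'qvel': [0.0, -0.0, -0.001, 0.001, 0.0, -0.0], 'joint_torque': [0.002, -72.288, -62.386, 0.078, 0.023, -0.0], 'eef_pos': [0.202, -0.644, 0.204], 'eef_rot': [-3.104, -0.475, 0.0], 'force': [0.206, 0.113, 0.06], 'torque': [-0.009, -0.005, 0.031], 'grip_force': 0.0, 'width': 0.093}
```

View pics/top0.png

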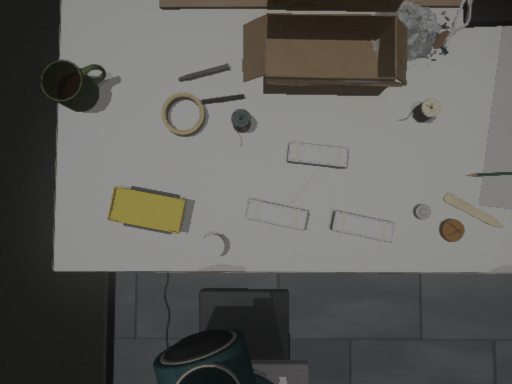

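View pics/scene0.png

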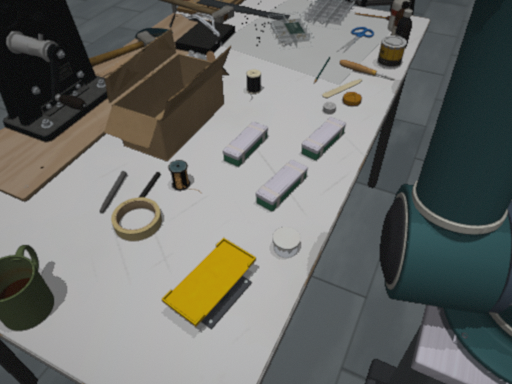

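```bash
python3 - <<'E'
import cv2
im=cv2.imread("pics/top0.png"); c=im[130:260,230:405]; a=cv2.resize(c,None,fx=4.5,fy=4.5,interpolation=cv2.INTER_CUBIC)
for x in range(0,175,25): cv2.putText(a,str(230+x),(int(x*4.5),10),0,.4,(0,0,255)); cv2.line(a,(int(x*4.5),12),(int(x*4.5),22),(0,0,255))
for y in range(0,130,10): cv2.putText(a,str(130+y),(0,int(y*4.5)+4),0,.35,(0,0,255)); cv2.line(a,(25,int(y*4.5)),(32,int(y*4.5)),(0,0,255))
cv2.imwrite("pics/crop1.png",a)
c=im[175:265,95:240]; a=cv2.resize(c,None,fx=5,fy=5,interpolation=cv2.INTER_CUBIC)
for x in range(0,145,15): cv2.putText(a,str(95+x),(x*5,10),0,.4,(0,0,255)); cv2.line(a,(x*5,12),(x*5,22),(0,0,255))
for y in range(0,90,10): cv2.putText(a,str(175+y),(0,y*5+4),0,.35,(0,0,255)); cv2.line(a,(25,y*5),(32,y*5),(0,0,255))
cv2.imwrite("pics/crop2.png",a)
E
```

```text
(no output)
```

View pics/crop1.png

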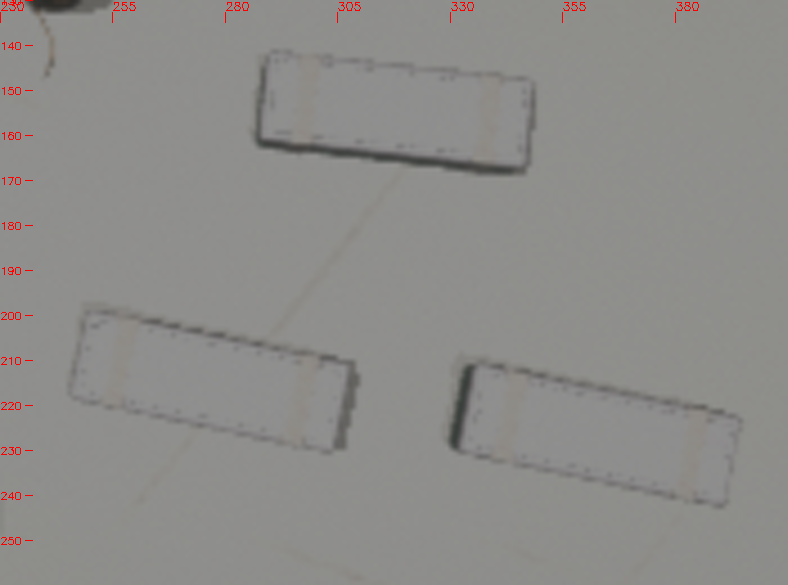

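View pics/crop2.png

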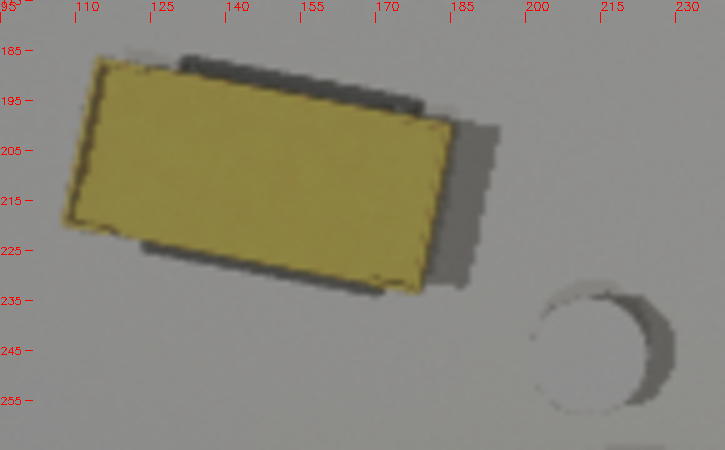

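```bash
cat > h.py <<'E'
import numpy as np, cv2
from scipy.spatial.transform import Rotation as R
from rig import robot
def ray(cam,uv,z):
    u,v=np.asarray(uv,float).T
    d=np.c_[(u-cam["cx"])/cam["fx"],-(v-cam["cy"])/cam["fy"],-np.ones(len(u))]@R.from_rotvec(cam["rotation"]).as_matrix().T
    o=np.asarray(cam["origin"]); return o+d*((z-o[2])/d[:,2])[:,None]
def rect(P):  # corners TL,TR,BR,BL -> centre, yaw of long (y) axis, length, width
    l=(P[0]+P[3]-P[1]-P[2])/2; w=(P[0]+P[1]-P[2]-P[3])/2
    return P.mean(0), np.arctan2(-l[0],l[1]), np.linalg.norm(l), np.linalg.norm(w)
E
python3 - <<'E'
from h import *
c=robot.read_camera("top")
def f(n,p,s,o,z):
    P=ray(c,(np.array(p)+.5)/s-.5+o,z); m,y,l,w=rect(P); print(n,m.round(4),"yaw",round(y,4),"L",l.round(4),"W",w.round(4))
o=(230,130)
f("t1",[(268,51),(533,79),(528,163),(261,141)],4.5,o,.034)
f("t2",[(88,308),(350,363),(335,452),(70,398)],4.5,o,.034)
f("t3",[(472,363),(742,420),(726,506),(458,451)],4.5,o,.034)
f("g",[(98,60),(455,122),(422,292),(66,225)],5,(95,175),.046)
E
```

```text
t1 [ 0.6102 -0.1778  0.034 ] yaw -0.0918 L 0.1288 W 0.0424
t2 [ 0.4789 -0.0877  0.034 ] yaw -0.2002 L 0.1288 W 0.0435
t3 [ 0.4535 -0.2733  0.034 ] yaw -0.2018 L 0.1306 W 0.0421
g [0.4878 0.1895 0.046 ] yaw -0.1745 L 0.155 W 0.0724
```

```bash
cat >> h.py <<'E'
TINS={1:(.6102,-.1778,-.0918),2:(.4789,-.0877,-.2002),3:(.4535,-.2733,-.2018)}
GAUGE=(.4878,.1895,-.1745)
GH=.021  # TCP height above the tin's underside in the grasp
def att(yaw,sign=1,tilt=0):
    x=np.array([np.cos(yaw),np.sin(yaw),0]); z=np.array([0,0,-1.]); y=sign*x
    return (R.from_rotvec(tilt*x)*R.from_matrix(np.c_[np.cross(y,z),y,z])).as_rotvec()
def best_sign(x,y,yaw):
    q={s:robot.ik([x,y,.15],att(yaw,s)) for s in(1,-1)}
    return min((s for s in q if q[s] is not None),key=lambda s:abs(q[s][5]))
def wrench(n=8):
    robot.dwell(.4); a=[]
    for _ in range(n): robot.dwell(.03); s=robot.get_state(); a.append(np.r_[s["force"],s["torque"]])
    return np.mean(a,0)
def mx(w,yaw): return w[3]*np.cos(yaw)+w[4]*np.sin(yaw)
def pick(k):
    x,y,yaw=TINS[k]; s=best_sign(x,y,yaw)
    robot.reach([x,y,.13],att(yaw,s)); robot.move_straight([x,y,GH],velocity=.12)
    robot.grip(.03); st=robot.get_state(); print("t",st["t"],"width",st["width"],"gf",st["grip_force"])
    robot.move_straight([x,y,.15],velocity=.1); return x,y,yaw,s
def test(x,y,yaw,s,tilt=.49):
    a=wrench(); robot.reach([x,y,.15],att(yaw,s,tilt)); robot.dwell(.6)
    robot.reach([x,y,.15],att(yaw,s)); b=wrench()
    print("t",robot.get_state()["t"],"F",a[:3].round(2),b[:3].round(2),"dMx",round(mx(b,yaw)-mx(a,yaw),4),"dM",(b-a)[3:].round(3)); return b
def lower(x,y,z,w0):  # gently to the TCP height z, stop at contact
    robot.move_straight([x,y,z+.012],velocity=.12)
    for dz in np.arange(.009,-.0031,-.0015):
        robot.move_straight([x,y,z+dz],velocity=.02); f=robot.get_state()["force"][2]-w0[2]
        if f>1.5: break
    print("down at",round(z+dz,4),"dF",round(f,2),"t",robot.get_state()["t"])
def release(x,y):
    robot.grip(.075); p=robot.get_state()["eef_pos"]
    robot.move_straight([p[0],p[1],p[2]+.1],velocity=.12)
E
python3 - <<'E'
from h import *
c=robot.read_camera("scene")  # check: project the lid centres into the scene view
p=R.from_rotvec(c["rotation"]).inv().apply(np.array([[*TINS[k][:2],.034] for k in(1,2,3)]+[[*GAUGE[:2],.04]])-c["origin"])
print((np.c_[c["cx"]-c["fx"]*p[:,0]/p[:,2],c["cy"]+c["fy"]*p[:,1]/p[:,2]]).round(1))
g=pick(2); test(*g)
E
```

```text
[[245.5 136.8]
 [282.1 177.8]
 [324.  131.6]
 [211.  276.6]]
t 4.6 width 0.03003379151150876 gf 0.0
t 9.0583 F [0.01 0.13 0.16] [0.04 0.47 0.13] dMx 0.0153 dM [ 0.011 -0.024  0.011]
```

```bash
python3 - <<'E'
from h import *
s=robot.get_state(); print(s["eef_pos"],s["eef_rot"],s["width"],R.from_rotvec(s["eef_rot"]).as_matrix().round(2))
a=robot.read_camera("scene")["image"][80:300,120:420]; b=robot.read_camera("top")["image"][110:330,170:470]
cv2.imwrite("pics/s1.png",cv2.resize(np.hstack([a,b]),(800,293)))
E
```

```text
[ 0.47889442 -0.08772549  0.14998859] [-2.43230704e+00 -1.98816145e+00 -8.91241113e-05] 0.030103532286735093 [[ 0.2   0.98 -0.  ]
 [ 0.98 -0.2   0.  ]
 [ 0.   -0.   -1.  ]]
```

View pics/s1.png

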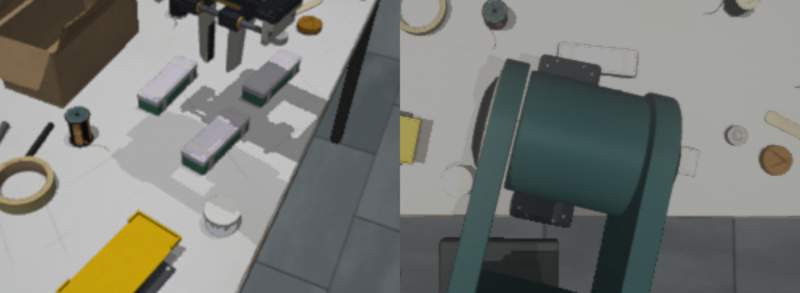

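```bash
python3 - <<'E'
from h import *
x,y,yaw=TINS[2]
def p(n): s=robot.get_state(); print(n,round(s["t"],2),s["eef_pos"].round(4) if hasattr(s["eef_pos"],"round") else s["eef_pos"],np.round(s["width"],4),s["grip_force"],np.round(s["force"],2))
robot.grip(.093); p("open"); robot.move_straight([x,y,.06],velocity=.15)
a=robot.read_camera("scene")["image"][80:300,120:420]
robot.move_straight([x,y,GH],velocity=.1); p("down")
b=robot.read_camera("scene")["image"][80:300,120:420]
cv2.imwrite("pics/s2.png",cv2.resize(np.hstack([a,b]),(800,293)))
E
```

```text
open 10.27 [ 0.4789 -0.0877  0.15  ] 0.0933 0.0 [-0.7  -0.4   0.06]
down 11.61 [ 0.479  -0.0877  0.0213] 0.0926 0.0 [-0.66  0.86  0.04]
```

View pics/s2.png

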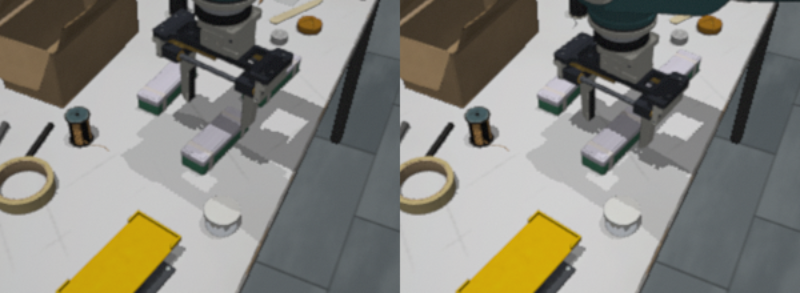

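```bash
python3 - <<'E'
from h import *
c=robot.read_camera("scene")
for z in (.007,.03,.05):
  P=np.array([[.479+s*.056*.98,-.0877-s*.056*.2,z] for s in(-1,1)])
  p=R.from_rotvec(c["rotation"]).inv().apply(P-c["origin"])
  print(z,np.c_[c["cx"]-c["fx"]*p[:,0]/p[:,2],c["cy"]+c["fy"]*p[:,1]/p[:,2]].round(1).tolist())
for w in(.06,.044,.036):
  robot.grip(w); s=robot.get_state(); print(w,s["t"],s["width"],s["grip_force"],np.round(s["force"],2))
a=robot.read_camera("scene")["image"][110:260,190:390]
cv2.imwrite("pics/s3.png",cv2.resize(a,(800,600),interpolation=cv2.INTER_CUBIC))
E
```

```text
0.007 [[303.8, 198.6], [260.6, 176.1]]
0.03 [[304.7, 190.7], [260.6, 168.3]]
0.05 [[305.4, 183.7], [260.6, 161.3]]
0.06 12.4417 0.06014778816281137 0.0 [0.03 0.11 0.27]
0.044 12.9583 0.04422832043446177 0.0 [-0.17 -0.42  0.09]
0.036 13.3667 0.03587704064631197 0.0 [0.13 0.49 0.26]
```

View pics/s3.png

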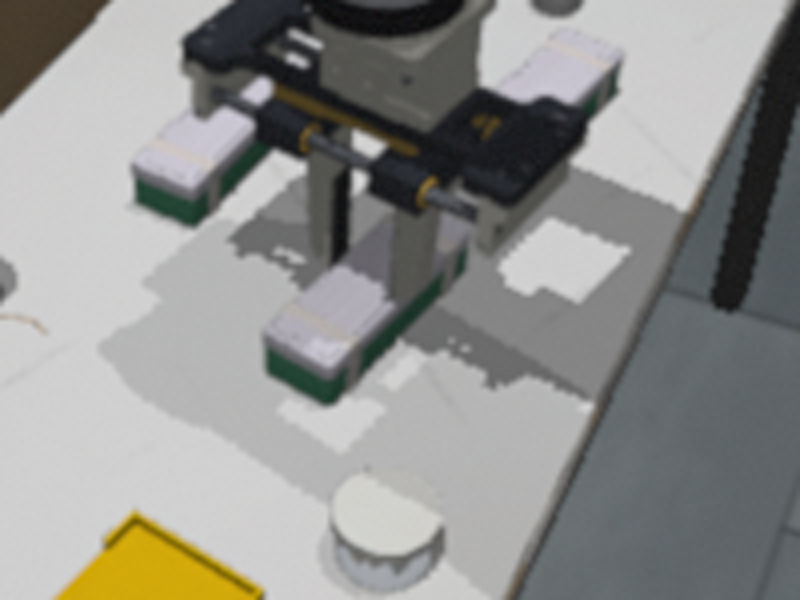

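```bash
python3 - <<'E'
from h import *
x,y,yaw=TINS[2]
robot.grip(.07); f0=robot.get_state()["force"][2]
z=.0213
while z>-.03:
    z-=.003; robot.move_straight([x,y,z],velocity=.04)
    s=robot.get_state(); f=s["force"][2]-f0
    if f>3: break
print("t",s["t"],"z",z,s["eef_pos"],"f",f,np.round(s["force"],2),np.round(s["torque"],2))
E
```

```text
t 17.1583 z -0.014699999999999998 [ 0.47928814 -0.08779072 -0.01407053] f 8.497215922286626 [-1.73  1.04  9.56] [0.15 0.56 0.  ]
```

```bash
sed -i 's/^GH=.021/GH=-.008/' h.py; python3 - <<'E'
from h import *
x,y,yaw=TINS[2]
q=robot.get_state()["eef_rot"]; s=min((1,-1),key=lambda k:(R.from_rotvec(att(yaw,k)).inv()*R.from_rotvec(q)).magnitude())
robot.move_straight([x,y,GH],velocity=.05); robot.grip(.03)
st=robot.get_state(); print("t",st["t"],"width",st["width"],"gf",st["grip_force"])
if st["width"]>.038:
    robot.move_straight([x,y,.15],velocity=.12); test(x,y,yaw,s); print(robot.get_state()["width"])
E
```

```text
t 17.9833 width 0.04382444527226434 gf 29.997602999210358
t 22.4667 F [ 0.21 -0.04 -3.62] [ 0.08  0.2  -3.48] dMx 0.0749 dM [ 0.075 -0.009 -0.005]
0.04365592049788203
```

```bash
python3 - <<'E'
from h import *
x,y,yaw=TINS[2]
q=robot.get_state()["eef_rot"]; s=min((1,-1),key=lambda k:(R.from_rotvec(att(yaw,k)).inv()*R.from_rotvec(q)).magnitude())
test(x,y,yaw,s,-.49); print(s)
E
```

```text
t 25.4833 F [-0.08 -0.06 -3.34] [-0.12 -0.09 -3.62] dMx -0.1758 dM [-0.173  0.031 -0.021]
1
```

```bash
python3 - <<'E'
from h import *
x,y,yaw=GAUGE
robot.reach([x,y,.13],att(yaw,1)); w0=wrench(4)
lower(x,y,.040+GH,w0)
print(robot.get_state()["width"])
a=robot.read_camera("scene")["image"][160:370,130:330]
robot.grip(.07); robot.dwell(.3)
robot.move_straight([x,y,.16],velocity=.12); robot.grip(.093)
robot.reach([.36,-.2,.25],att(yaw,1)); s=robot.get_state(); print(s["t"],np.round(s["force"],2))
b=robot.read_camera("scene")["image"][160:370,130:330]
c=robot.read_camera("top")["image"]; cv2.imwrite("pics/top9.png",c)
cv2.imwrite("pics/s4.png",cv2.resize(np.hstack([a,b,c[140:350,80:280]]),(800,280)))
E
```

```text
down at 0.0305 dF 15.42 t 30.0083
0.04347987337867828
34.4 [ 0.75 -0.13  0.05]
```

View pics/s4.png

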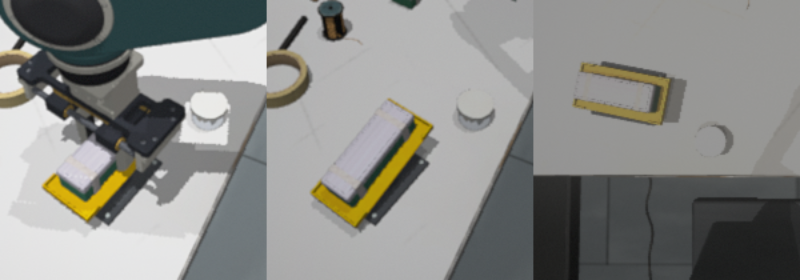

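```bash
python3 - <<'E'
from h import *
b=robot.read_camera("scene")["image"][225:335,155:265]
c=robot.read_camera("top")["image"][175:250,95:205]
A=cv2.resize(b,(400,400),interpolation=cv2.INTER_CUBIC); B=cv2.resize(c,(400,273),interpolation=cv2.INTER_CUBIC)
B=cv2.copyMakeBorder(B,0,127,0,0,cv2.BORDER_CONSTANT)
cv2.imwrite("pics/s5.png",cv2.convertScaleAbs(np.hstack([A,B]),alpha=1.3))
E
```

```text
(no output)
```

View pics/s5.png

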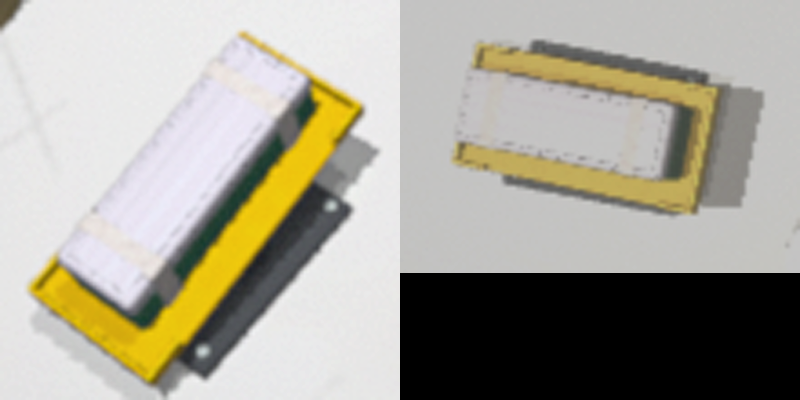

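```bash
python3 - <<'E'
from h import *
T,S=robot.read_camera("top"),robot.read_camera("scene")
for n,t,s in(("-y end",(176.1,233.6),(254.6,254.7)),("+y end",(110.1,219.8),(196.8,329.5))):
    z=min(np.arange(.0,.09,.001),key=lambda z:np.linalg.norm(ray(T,[t],z)-ray(S,[s],z)))
    P,Q=ray(T,[t],z)[0],ray(S,[s],z)[0]; print(n,P.round(3),"miss",np.linalg.norm(P-Q).round(4))
E
```

```text
-y end [0.437 0.125 0.052] miss 0.0009
+y end [0.465 0.275 0.025] miss 0.0004
```

```bash
python3 -c "
from rig import robot
print(robot.hand_in())"
```

```text
the job is handed in; nothing more can be done
None
```

The middle of the three tins (at about x = 0.48, y = −0.09 m) is the rattler: its moment changed by +0.075 and then −0.176 N m on opposite tilts. It now lies lid up in the gauge, which has stayed dipped about 10° at the +y end. The other two tins were never lifted and lie lid up on the bench; the job is handed in at about 35 s, though hand-in returned no verdict.

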